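Put the label paddle away in its slotted block

TASK

The label paddle has been pushed handle-first under the can stand, so that only its blade sticks out. Get it out and put it away in the empty slotted block with the wide slot: slide the blade all the way into the slot until the handle's shoulder meets the block, and let go. Leave the cans standing on the stand and the bowl where they are.

Things in the scene. Friction and masses are not known exactly. Their poses are not given: they have to be found in the camera images.
- paddle: loose label paddle, 110 g, lying flat: black plastic blade in a wooden handle. Axes: +x from handle to blade tip, z up; origin under the shoulder on the handle's underside. Handle: x -105 to 0 mm, 28 wide (y), 26 thick (z 0 to 26). Blade: x 0 to 100, 44 wide, 5 thick (z 10.5 to 15.5, so it hangs clear of the table); last 10 mm narrowed to 36 wide, 3 thick
- paddle_tip (a point): middle of the blade's tip: paddle x +100 mm, z 13 mm. At the start the outer 65 to 82 mm or so of the blade sticks out past the stand's -y edge; the rest of the paddle is under the stand
- paddle_shoulder (a point): middle of the handle's front face, where the blade begins: paddle x 0, z 13 mm
- paddle_butt (a point): middle of the handle's rear end: paddle x -105 mm, z 13 mm. The handle is the heavier end and the paddle rests on it
- wide_block: the paddle's holder: fixed, empty light wooden block, 82 mm wide (x), 130 deep (y), 107 high; origin on the table under the slot's mouth, which looks to the block's +y and 30 degrees up. Slot 50 mm wide (along x, level), 10 high, 112 deep, running to -y and 30 degrees down. The handle does not fit in: its shoulder stops on the mouth face. Wide and narrow block may stand in either order
- wide_block_mouth (a point): centre of the slot's mouth, 90 mm above the table, in the mouth face (square to the slot; wood 14 mm thick above and below the slot, 16 mm at its sides); the seated paddle's shoulder comes here
- wide_block_home (a point): point on the slot's centre line, 100 mm in from the mouth; the seated paddle's tip comes here, whichever face of the paddle is up
- narrow_block: bystander, fixed: a narrower block of the same build (58 mm wide, same height and slope, mouth to its +y) with a slim spatula fixed in its 26 mm slot, whose handle (20 mm wide) sticks out 95 mm along the slope; origin on the table under the mouth. Not the place for the paddle
- stand: fixed low steel can stand: plate 220 mm (its x) by 180 mm (its y), underside 52 mm and top 58 mm above the table, on four 12 mm square legs at the corners (centres at x +-104, y +-84 mm); origin on the table under the plate's centre; the blade sticks out past its -y edge (y = -90 mm)
- can0: bystander: loose closed food can standing on the stand, 74 mm across, 108 mm high, 0.4 kg; origin at the centre of its underside, its axis 15 to 35 mm to the +y side of the stand's middle
- can1: bystander: a second can like can0, beside it on the stand
- bowl: bystander: loose plastic bowl, 120 mm across, 50 mm high, on the table; origin under its centre
Mind the look-alikes: they are no part of the job. There is more than one size of the paddle; the job needs the smaller. What is shaped like the wide_block but purple is not meant.

How it is judged:
By the outcome, as a careful person would: the job done as asked, in the order asked, and still so for the second after the job is handed in, with the robot touching nothing.
It also fails if it takes over 58 s, if anything falls off the work surface, if the arm or the gripper's body presses on something with over 40 N, if the wrist force passes 120 N, or if a joint passes its speed limit or range.

ROBOT

A 6-joint arm with a two-finger parallel gripper is mounted at the origin on the work surface. World frame = base frame: x ahead of the robot, y to its left, z up, the work surface at z = 0. Lengths are in m, angles in rad, forces in N, time in s.
With the tool pointing down it reaches from about 0.35 to 1 m from the base axis. Payload 7.1 kg.
Tool frame: the origin (TCP) lies midway between the tips of the shut fingers; the grasp point (between the pads) lies 19 mm behind it (r.grasp_offset is the distance from the TCP to the grasp point, in m); z points along the fingers, y is the line along which they close (so a half turn about z gives the same grasp; the last joint's range is limited). The gripper opens to 85 mm and grips with 20 to 120 N. Pads are 22 mm wide; open, the fingers measure 114 mm over their backs; the gripper's body (76 mm by 85 mm) begins 54 mm behind the grasp point. The pads swing forward as they close: fully open they stand 13 mm farther back than shut.
Start: joints at [1.272, 0.423, 1.63, -0, 1.089, -0.019], TCP at [0.173, 0.601, 0.231] pointing down, gripper open.
Joint ranges: [-3, 3], [-0.9, 2.11], [0.09, 2.58], [-1.31, 4.45], [0.11, 2.69], [-2.54, 2.54]. Speed limits (rad/s): [2.39, 2.39, 3.01, 3.14, 3.14, 3.14].

INTERFACE

Orientations are given as a unit quaternion [x, y, z, w].
In Python, from cell import r, eyes, job gives the robot as it stands. The module is installed in compiled form; this text tells all that it offers.
- The arm moves only by the tool move_arm, never from a script. Its argument "commands" is a list of rows, each an object of numbers: "ax", "ay", "az": the turn, a rotation vector about the tool's x, y, z in degrees; "dx", "dy", "dz": the shift along the tool's x, y, z in mm; "claw": the opening, from 0 (shut) to 1 (fully open). A call has 1 to 12 rows; each row shifts and turns the commanded pose from where the row before left it, along the tool's axes as they then stand; what a row does not reach is not made up. A row lasts 1/10 s, in which the tool goes at most 50 mm and 8.59 degrees, less where a joint would pass 70% of its speed; a pose out of reach is approached as far as the arm can. A call is refused whole if a number of a shift passes 50 or a number of a turn 8.59, either way. A call with a gripper value outside its range is refused whole. The fingers move at their own pace and stop on an object; "force" is the grip in N (left out, the last holds). Time passes only in rows, so rows that do not move let the fingers close. It gives the time, the measured TCP pose, the force, the opening and the grip force at its end, in the units of the state.
- r.observe(): the state, without advancing time (a new reading comes with each control period).
- eyes.camera(name): name is "scene" or "top" or "wrist"; returns a dict with "frame" (384x512x3 uint8, blue, green, red), "fx", "fy", "cx", "cy" (pixels), "R" (3x3) and "t" (3): a world point X has camera coordinates R X + t. Camera axes: x right, y down, z forward; pixel columns grow to the right and rows downward; lengths in m; the calibration is good to about 2 mm. A picture is of the moment at which its call begins. There is no depth.
- job.sign_off(): hands the job in; it is judged then, once.
The state is a dict: "time_s": time; "joint_pos": joint angles; "joint_vel": joint speeds; "effort": joint torques, N m; "ee_pos": TCP position; "orientation": TCP orientation; "force": force on the tool from outside, world axes, zero at the start; "moment": the same for the moment, N m; "grip_width": finger opening in m; "grasp_force": force on a finger pad.
Only numpy, scipy, OpenCV 4.12 (cv2) and the standard library are available. Lean on these libraries where they do the work, as an engineer would, in place of code of your own. Each camera call takes 0.05 s, during which the arm holds its last target. There are 200 camera calls.

## Working session

There is one attempt and no reset: what is moved stays moved. The work goes in short steps, Python scripts to look and compute and a tool call to move; the robot and the scene stay as the last step left them, time stands still between calls to the robot, and variables do not carry over. Pictures are saved under pics/ and viewed, at most 10 in all, crops included, and the job is handed in when it is done.

Besides the shell and the picture viewer there is one more tool, called after "Emit:" by a JSON object that holds its "op" and its "data", one argument or row to a line. move_arm: Moves the arm, as the interface text tells. Its arguments: {"type":"object","properties":{"commands":{"type":"array","items":{"type":"object","properties":{"ax":{"type":"number"},"ay":{"type":"number"},"az":{"type":"number"},"dx":{"type":"number"},"dy":{"type":"number"},"dz":{"type":"number"},"claw":{"type":"number"}}}},"force":{"type":"number"}},"required":["commands"]}

```bash
mkdir -p pics; python3 - <<'E'
from cell import r,eyes
import cv2,pickle,numpy as np
d={}
for n in("scene","top"):
    c=eyes.camera(n); d[n]=c
    print(n,c["fx"],c["fy"],c["cx"],c["cy"],np.round(c["R"],4).tolist(),np.round(c["t"],4).tolist())
pickle.dump(d,open("cams.pkl","wb"))
cv2.imwrite("pics/a.png",cv2.resize(d["scene"]["frame"],(800,600),interpolation=cv2.INTER_CUBIC))
cv2.imwrite("pics/b.png",cv2.resize(d["top"]["frame"],(800,600),interpolation=cv2.INTER_CUBIC))
print(r.observe())
E
```

```text
scene 487.42065692887013 487.42065692887013 256.6190410371752 185.5912552660138 [[-0.7472, 0.6643, -0.0228], [0.4323, 0.4596, -0.7758], [-0.5049, -0.5895, -0.6306]] [0.3608, -0.14, 1.8235]
top 391.5589840544567 391.5589840544567 249.2615971001978 187.6001897396473 [[0.0239, -0.9997, 0.0071], [-0.9964, -0.0244, -0.0807], [0.0809, -0.0052, -0.9967]] [0.0028, 0.5058, 1.1793]
{'time_s': 0.1, 'joint_pos': array([ 1.27201246e+00,  4.23762183e-01,  1.63061923e+00,  2.24471054e-05,
        1.08861055e+00, -1.89889185e-02]), 'joint_vel': array([-1.38472423e-03, -1.17225045e-03, -9.01275415e-04,  1.02231218e-03,
       -5.32463216e-04, -8.75651646e-05]), 'effort': array([ 4.80138006e-04, -5.58428264e+01, -2.82443547e+01,  6.76100217e-05,
        3.15010824e-03,  2.92952802e-05]), 'ee_pos': array([0.17241453, 0.600227  , 0.23062261]), 'orientation': array([ 1.39446717e-01,  9.90229329e-01, -6.89268559e-04, -1.20513406e-04]), 'force': array([ 0.20782677, -0.21296597, -0.74640751]), 'moment': array([-0.03350284, -0.00901397, -0.03030584]), 'grasp_force': 0.0, 'grip_width': 0.0856380376193297}
```

View pics/a.png

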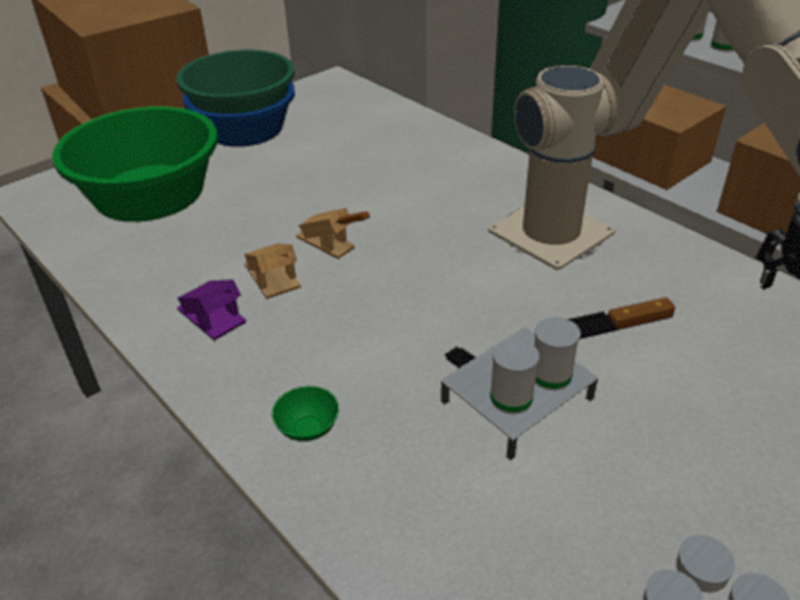

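View pics/b.png

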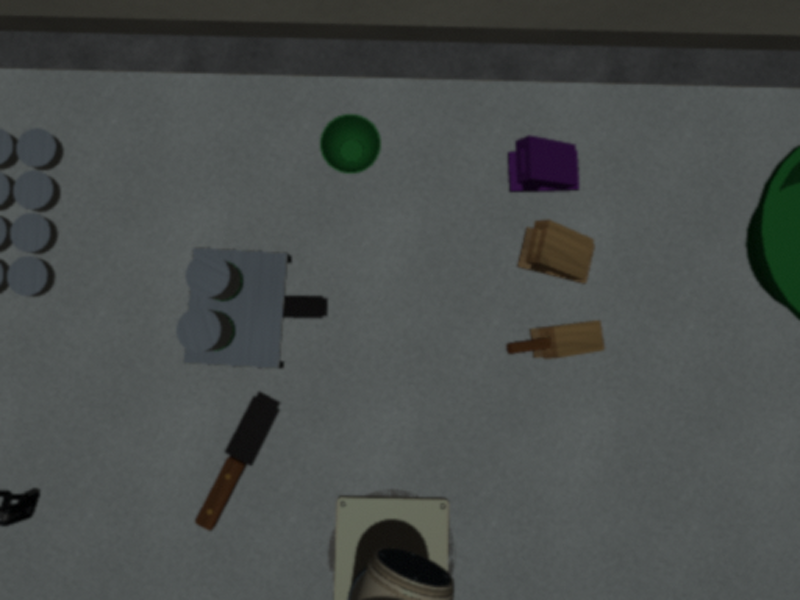

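The scene view shows the partly hidden blade at (460,355), and the top view shows it at (305,306). These could be mistaken for what I want, in top-view pixels:
- **Larger paddle:** the free one lying at (240,460). It is not wanted.
- **Paddle for the job:** the blade under the stand at (305,306).
- **Blocks:** empty wooden wide block (557,250), which is the target. The purple one (545,163) and the one with the spatula (565,340) are not wanted.

Next is one close crop to check this choice.

```bash
python3 - <<'E'
import cv2,pickle,numpy as np
d=pickle.load(open("cams.pkl","rb"))
def crop(n,x,y,w=100,h=75):
    f=d[n]["frame"][y:y+h,x:x+w]; f=cv2.convertScaleAbs(f,alpha=1.8 if n=="top" else 1.2)
    return cv2.resize(f,(400,300),interpolation=cv2.INTER_CUBIC)
a=np.vstack([np.hstack([crop("top",115,150),crop("scene",275,195,)]),np.hstack([crop("top",310,130),crop("scene",130,140)])])
cv2.imwrite("pics/c.png",a)
E
```

```text
(no output)
```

View pics/c.png

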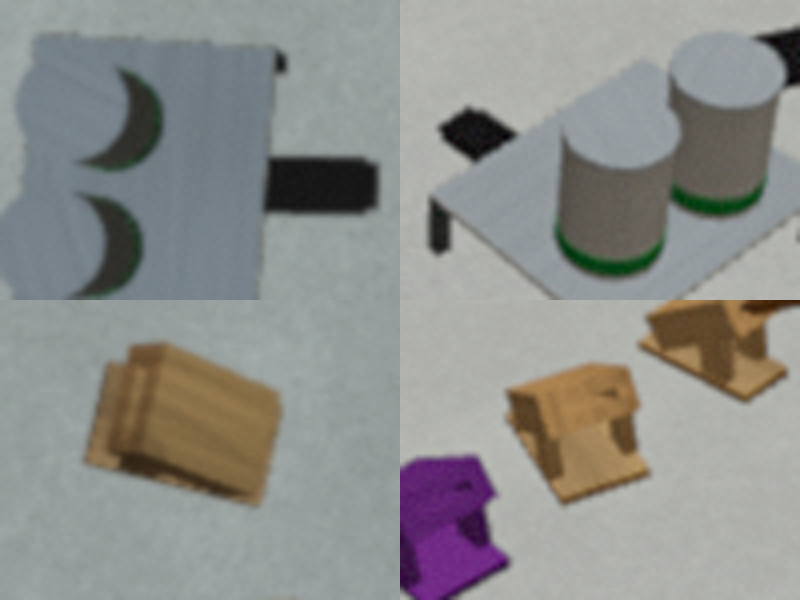

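The crop confirms the choice. Top left shows the black blade sticking out, its tip middle at crop (378,185) and meeting the stand edge at (268,185). In the scene crop the tip is at (453,117). The empty wooden block's slot is at (607,388), and its shape differs from the narrow block with the spatula. Now to triangulate.

```bash
cat > h.py <<'E'
import numpy as np,pickle,cv2
def P(c): 
    K=np.array([[c["fx"],0,c["cx"]],[0,c["fy"],c["cy"]],[0,0,1]]); return K@np.c_[c["R"],c["t"]]
def tri(c1,p1,c2,p2):
    X=cv2.triangulatePoints(P(c1),P(c2),np.array(p1,float).reshape(2,1),np.array(p2,float).reshape(2,1)); X=X[:3,0]/X[3,0]
    e=[np.round(proj(c,X)-p,1).tolist() for c,p in((c1,p1),(c2,p2))]; return np.round(X,4),e
def proj(c,X):
    v=P(c)@np.r_[X,1]; return v[:2]/v[2]
def onz(c,p,z):
    d=c["R"].T@np.array([(p[0]-c["cx"])/c["fx"],(p[1]-c["cy"])/c["fy"],1]); o=-c["R"].T@c["t"]
    return np.round(o+d*(z-o[2])/d[2],4)
def cr(x0,y0,s,px,py): return [x0+(px+.5)/s-.5,y0+(py+.5)/s-.5]
E
python3 - <<'E'
from h import *
d=pickle.load(open("cams.pkl","rb")); t,s=d["top"],d["scene"]
T=lambda x,y:cr(115,150,4,x,y); S=lambda x,y:cr(275,195,4,x-400,y)
B=lambda x,y:cr(310,130,4,x,y-300); C=lambda x,y:cr(130,140,4,x-400,y-300)
print("tip",tri(t,T(378,185),s,S(453,117)), onz(t,T(378,185),.013))
print("blade at edge",onz(t,T(268,184.5),.013))
print("stand corner -y+x",tri(t,T(273,48),s,S(432,193)),onz(t,T(273,48),.058))
b=lambda x,y:cr(0,0,1.5625,x,y)
print("stand others z58",[onz(t,b(*p),.058) for p in((195,248),(287,252),(281,367),(184,362))])
print("slot ray at z.09",onz(s,C(607,388),.09))
print("purple-side top mouth corners, scene; base corners z0", [onz(s,C(*p),.0) for p in((563,500),(648,470))])
print("top base corners",[onz(t,B(*p),0) for p in((107,365),(87,462))], "back",[onz(t,B(*p),z) for p,z in(((262,505),0),((280,390),.05),((150,345),.107),((130,450),.107))])
print("spatula handle end",onz(t,b(510,348),.13))
E
```

```text
tip (array([0.4772, 0.1377, 0.0161]), [[-0.1, 0.1], [-0.1, 0.0]]) [0.4776 0.1378 0.013 ]
blade at edge [0.4759 0.2222 0.013 ]
stand corner -y+x (array([0.5748, 0.2149, 0.0597]), [[-0.1, 0.1], [-0.1, 0.0]]) [0.5753 0.2149 0.058 ]
stand others z58 [array([0.5803, 0.3885, 0.058 ]), array([0.5769, 0.2131, 0.058 ]), array([0.3588, 0.2162, 0.058 ]), array([0.3639, 0.3984, 0.058 ])]
slot ray at z.09 [ 0.5815 -0.2647  0.09  ]
purple-side top mouth corners, scene; base corners z0 [array([ 0.6388, -0.2664,  0.    ]), array([ 0.5618, -0.2499,  0.    ])]
top base corners [array([ 0.6457, -0.2562,  0.    ]), array([ 0.5684, -0.2409,  0.    ])] back [array([ 0.5379, -0.3782,  0.    ]), array([ 0.6201, -0.3756,  0.05  ]), array([ 0.6402, -0.2626,  0.107 ]), array([ 0.5637, -0.2486,  0.107 ])]
spatula handle end [ 0.4049 -0.1996  0.13  ]
```

Emit:
{"op": "move_arm", "data": {
  "commands": [
    {"az": 8.2, "dz": -10},
    {"az": 8.2, "dz": -10},
    {"az": 8.2, "dz": -10},
    {"az": 8.2, "dz": -10},
    {"az": 8.2, "dz": -10},
    {"az": 8.2},
    {"az": 8.2},
    {"az": 8.2},
    {"az": 8.4}
  ],
  "force": 60
}}

```text
invalid input
```

Emit:
{"op": "move_arm", "data": {
  "commands": [
    {"dx": -35, "dy": 25},
    {"dx": -35, "dy": 25},
    {"dx": -35, "dy": 25},
    {"dx": -35, "dy": 25},
    {"dx": -35, "dy": 25},
    {"dx": -35, "dy": 25},
    {"dx": -35, "dy": 25},
    {"dx": -35, "dy": 25},
    {"dx": -35, "dy": 25},
    {"dx": -35, "dy": 25},
    {"dx": -38, "dy": 26},
    {"dx": -40, "dy": 28}
  ]
}}

```text
invalid input
```

Emit:
{"op": "move_arm", "data": {
  "commands": [
    {"dz": 20},
    {"dz": 20},
    {"dz": 15},
    {}
  ]
}}

```text
invalid input
```

```bash
python3 - <<'E'
from cell import r,eyes
import cv2,pickle,numpy as np
c=eyes.camera("wrist"); o=r.observe(); c["obs"]=o; pickle.dump(c,open("w1.pkl","wb"))
cv2.imwrite("pics/d.png",cv2.resize(cv2.convertScaleAbs(c["frame"],alpha=1.3),(800,600),interpolation=cv2.INTER_CUBIC))
print(o["ee_pos"],o["orientation"],o["joint_pos"])
E
```

```text
[0.17244147 0.60030129 0.23071426] [ 1.39450863e-01  9.90228810e-01 -5.91179161e-04 -1.04417821e-04] [ 1.27200661e+00  4.23689984e-01  1.63050069e+00  2.16011520e-05
  1.08860248e+00 -1.89860229e-02]
```

View pics/d.png

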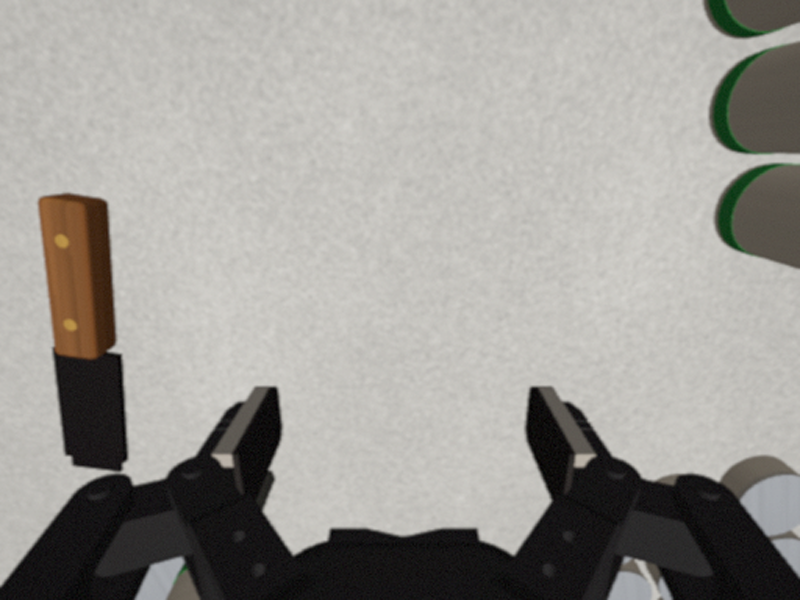

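The moves were refused, so the arm is still at its start pose. The wrist view shows only the larger paddle and bystander cans. I'll test whether rows need every field.

Emit:
{"op": "move_arm", "data": {
  "commands": [
    {"ax": 0, "ay": 0, "az": 8.2, "dx": 0, "dy": 0, "dz": -10, "claw": 1}
  ],
  "force": 60
}}

```text
time_s: 0.25
ee_pos: [0.1722, 0.5996, 0.2397]
orientation: [0.211, 0.978, -0.002, -0.0]
force: [0.0, -0.2, -0.3]
grip_width: 0.0857
grasp_force: 0.0
```

Every field is needed. Continuing with full rows.

Emit:
{"op": "move_arm", "data": {
  "commands": [
    {"ax": 0, "ay": 0, "az": 8.2, "dx": 0, "dy": 0, "dz": -10, "claw": 1},
    {"ax": 0, "ay": 0, "az": 8.2, "dx": 0, "dy": 0, "dz": -10, "claw": 1},
    {"ax": 0, "ay": 0, "az": 8.2, "dx": 0, "dy": 0, "dz": -10, "claw": 1},
    {"ax": 0, "ay": 0, "az": 8.2, "dx": 0, "dy": 0, "dz": -10, "claw": 1},
    {"ax": 0, "ay": 0, "az": 8.2, "dx": 0, "dy": 0, "dz": -10, "claw": 1},
    {"ax": 0, "ay": 0, "az": 8.2, "dx": 0, "dy": 0, "dz": 0, "claw": 1},
    {"ax": 0, "ay": 0, "az": 8.2, "dx": 0, "dy": 0, "dz": 0, "claw": 1},
    {"ax": 0, "ay": 0, "az": 8.4, "dx": 0, "dy": 0, "dz": 0, "claw": 1}
  ]
}}

```text
time_s: 1.05
ee_pos: [0.1725, 0.6005, 0.2911]
orientation: [0.709, 0.705, -0.0, 0.0]
force: [0.1, -0.3, -0.4]
grip_width: 0.0857
grasp_force: 0.0
```

Emit:
{"op": "move_arm", "data": {
  "commands": [
    {"ax": 0, "ay": 0, "az": 0, "dx": -35, "dy": 25, "dz": 0, "claw": 1},
    {"ax": 0, "ay": 0, "az": 0, "dx": -35, "dy": 25, "dz": 0, "claw": 1},
    {"ax": 0, "ay": 0, "az": 0, "dx": -35, "dy": 25, "dz": 0, "claw": 1},
    {"ax": 0, "ay": 0, "az": 0, "dx": -35, "dy": 25, "dz": 0, "claw": 1},
    {"ax": 0, "ay": 0, "az": 0, "dx": -35, "dy": 25, "dz": 0, "claw": 1},
    {"ax": 0, "ay": 0, "az": 0, "dx": -35, "dy": 25, "dz": 0, "claw": 1},
    {"ax": 0, "ay": 0, "az": 0, "dx": -35, "dy": 25, "dz": 0, "claw": 1},
    {"ax": 0, "ay": 0, "az": 0, "dx": -35, "dy": 25, "dz": 0, "claw": 1},
    {"ax": 0, "ay": 0, "az": 0, "dx": -35, "dy": 25, "dz": 0, "claw": 1},
    {"ax": 0, "ay": 0, "az": 0, "dx": -35, "dy": 25, "dz": 0, "claw": 1},
    {"ax": 0, "ay": 0, "az": 0, "dx": -38, "dy": 26, "dz": 0, "claw": 1},
    {"ax": 0, "ay": 0, "az": 0, "dx": -40, "dy": 28, "dz": 0, "claw": 1}
  ]
}}

```text
time_s: 2.25
ee_pos: [0.4769, 0.171, 0.2913]
orientation: [0.707, 0.707, 0.0, -0.0]
force: [0.1, 0.9, 0.3]
grip_width: 0.0854
grasp_force: 0.0
```

Emit:
{"op": "move_arm", "data": {
  "commands": [
    {"ax": 0, "ay": 0, "az": 0, "dx": 0, "dy": 0, "dz": 20, "claw": 1},
    {"ax": 0, "ay": 0, "az": 0, "dx": 0, "dy": 0, "dz": 20, "claw": 1},
    {"ax": 0, "ay": 0, "az": 0, "dx": 0, "dy": 0, "dz": 20, "claw": 1},
    {"ax": 0, "ay": 0, "az": 0, "dx": 0, "dy": 0, "dz": 0, "claw": 1}
  ]
}}

```text
time_s: 2.65
ee_pos: [0.4746, 0.1716, 0.2289]
orientation: [0.707, 0.707, -0.002, -0.001]
force: [-0.5, -0.3, 0.2]
grip_width: 0.0855
grasp_force: 0.0
```

```bash
cat > w.py <<'E'
import sys
from cell import r,eyes
import cv2,pickle,numpy as np
n=sys.argv[1]; cam=sys.argv[2] if len(sys.argv)>2 else "wrist"
c=eyes.camera(cam); o=r.observe(); c["obs"]=o; pickle.dump(c,open(n+".pkl","wb"))
cv2.imwrite(f"pics/{n}.png",cv2.resize(cv2.convertScaleAbs(c["frame"],alpha=1.3),(800,600),interpolation=cv2.INTER_CUBIC))
print(o["time_s"],o["ee_pos"],o["orientation"],o["joint_pos"])
E
python3 w.py e
```

```text
2.7 [0.47546749 0.17212738 0.23034586] [ 7.07383995e-01  7.06827780e-01 -1.37702694e-03 -6.90757048e-04] [3.23797743e-01 2.50726881e-01 1.88907059e+00 1.36630062e-05
 1.00487629e+00 3.24577008e-01]
```

View pics/e.png

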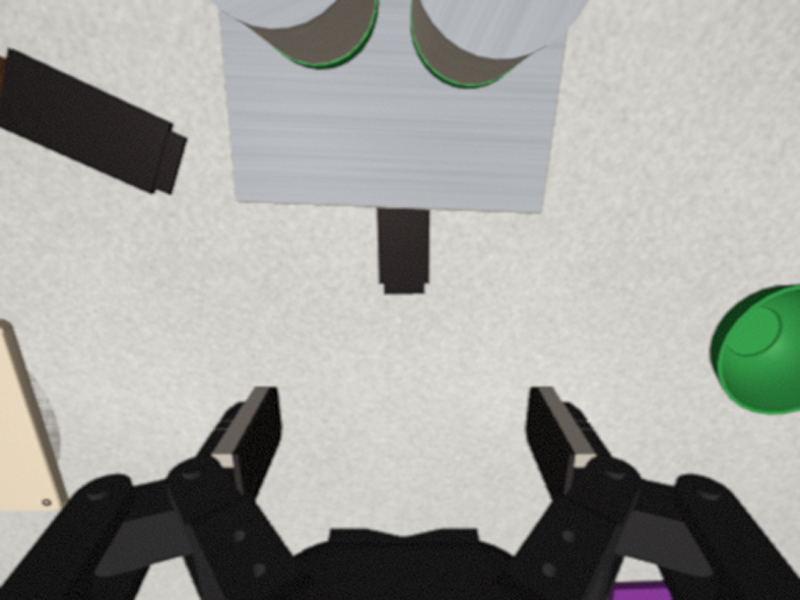

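The wrist view is clear. The blade runs from the stand edge at (378..430, 209) to the tip at (405,293), with the wide corners at (379,283) and (428,283). The stand edge corners are at (237,201) and (541,213).

```bash
python3 - <<'E'
from h import *
c=pickle.load(open("e.pkl","rb")); d=pickle.load(open("cams.pkl","rb"))
q=lambda x,y:cr(0,0,1.5625,x,y)
print("tip",onz(c,q(405,293),.013),tri(c,q(405,293),d["top"],cr(115,150,4,378,185)),tri(c,q(405,293),d["scene"],cr(275,195,4,53,117)))
L=[onz(c,q(*p),.0155) for p in((378,283),(428,283),(377,209),(430,209))];print(L)
print("axis",((L[0]+L[1])/2-(L[2]+L[3])/2))
print("stand corners",[onz(c,q(*p),.058) for p in((237,201),(541,213))])
E
```

```text
tip [0.4738 0.1364 0.013 ] (array([0.4762, 0.1375, 0.0174]), [[1.8, 0.2], [-0.1, 0.4]]) (array([0.4741, 0.1354, 0.0123]), [[0.3, 0.5], [0.1, 0.0]])
[array([0.4505, 0.1463, 0.0155]), array([0.4936, 0.1463, 0.0155]), array([0.451 , 0.2092, 0.0155]), array([0.4941, 0.2092, 0.0155])]
axis [-0.0005 -0.0629  0.    ]
stand corners [array([0.3541, 0.2205, 0.058 ]), array([0.5713, 0.2118, 0.058 ])]
```

```bash
python3 - <<'E'
from h import *
c=pickle.load(open("e.pkl","rb")); print(-c["R"].T@c["t"]-c["obs"]["ee_pos"])
E
```

```text
[-0.00161007  0.08394419  0.14131497]
```

Emit:
{"op": "move_arm", "data": {
  "commands": [
    {"ax": 0, "ay": 0, "az": 0, "dx": -6, "dy": -2, "dz": 30, "claw": 1},
    {"ax": 0, "ay": 0, "az": 0, "dx": 0, "dy": 0, "dz": 40, "claw": 1},
    {"ax": 0, "ay": 0, "az": 0, "dx": 0, "dy": 0, "dz": 40, "claw": 1},
    {"ax": 0, "ay": 0, "az": 0, "dx": 0, "dy": 0, "dz": 30, "claw": 1},
    {"ax": 0, "ay": 0, "az": 0, "dx": 0, "dy": 0, "dz": 25, "claw": 1},
    {"ax": 0, "ay": 0, "az": 0, "dx": 0, "dy": 0, "dz": 0, "claw": 1},
    {"ax": 0, "ay": 0, "az": 0, "dx": 0, "dy": 0, "dz": 0, "claw": 1}
  ]
}}

```text
time_s: 3.4
ee_pos: [0.4751, 0.1669, 0.0672]
orientation: [0.707, 0.707, 0.0, 0.0]
force: [-0.1, 1.2, -0.2]
grip_width: 0.0853
grasp_force: 0.0
```

Emit:
{"op": "move_arm", "data": {
  "commands": [
    {"ax": 0, "ay": 0, "az": 0, "dx": -3, "dy": -2, "dz": 25, "claw": 1},
    {"ax": 0, "ay": 0, "az": 0, "dx": 0, "dy": 0, "dz": 20, "claw": 1},
    {"ax": 0, "ay": 0, "az": 0, "dx": 0, "dy": 0, "dz": 12, "claw": 1},
    {"ax": 0, "ay": 0, "az": 0, "dx": 0, "dy": 0, "dz": 8, "claw": 1},
    {"ax": 0, "ay": 0, "az": 0, "dx": 0, "dy": 0, "dz": 0, "claw": 1}
  ]
}}

```text
time_s: 3.9
ee_pos: [0.4726, 0.1637, 0.0015]
orientation: [0.707, 0.707, 0.0, 0.0]
force: [-0.1, -0.0, 0.6]
grip_width: 0.0854
grasp_force: 0.0
```

Emit:
{"op": "move_arm", "data": {
  "commands": [
    {"ax": 0, "ay": 0, "az": 0, "dx": 0, "dy": 0, "dz": 0, "claw": 0.4},
    {"ax": 0, "ay": 0, "az": 0, "dx": 0, "dy": 0, "dz": 0, "claw": 0.4},
    {"ax": 0, "ay": 0, "az": 0, "dx": 0, "dy": 0, "dz": 0, "claw": 0.4},
    {"ax": 0, "ay": 0, "az": 0, "dx": 0, "dy": 0, "dz": 0, "claw": 0.4},
    {"ax": 0, "ay": 0, "az": 0, "dx": 0, "dy": 0, "dz": 0, "claw": 0.4}
  ],
  "force": 40
}}

```text
time_s: 4.4
ee_pos: [0.4727, 0.1636, 0.0017]
orientation: [0.707, 0.707, 0.0, 0.0]
force: [1.2, -0.2, 0.4]
grip_width: 0.0425
grasp_force: 41.9
```

Emit:
{"op": "move_arm", "data": {
  "commands": [
    {"ax": 0, "ay": 0, "az": 0, "dx": -8, "dy": 0, "dz": 0, "claw": 0.4},
    {"ax": 0, "ay": 0, "az": 0, "dx": -14, "dy": 0, "dz": 0, "claw": 0.4},
    {"ax": 0, "ay": 0, "az": 0, "dx": -16, "dy": 0, "dz": 0, "claw": 0.4},
    {"ax": 0, "ay": 0, "az": 0, "dx": -18, "dy": 0, "dz": 0, "claw": 0.4},
    {"ax": 0, "ay": 0, "az": 0, "dx": -18, "dy": 0, "dz": 0, "claw": 0.4},
    {"ax": 0, "ay": 0, "az": 0, "dx": -18, "dy": 0, "dz": 0, "claw": 0.4},
    {"ax": 0, "ay": 0, "az": 0, "dx": -18, "dy": 0, "dz": 0, "claw": 0.4},
    {"ax": 0, "ay": 0, "az": 0, "dx": -18, "dy": 0, "dz": 0, "claw": 0.4},
    {"ax": 0, "ay": 0, "az": 0, "dx": -18, "dy": 0, "dz": 0, "claw": 0.4},
    {"ax": 0, "ay": 0, "az": 0, "dx": -16, "dy": 0, "dz": 0, "claw": 0.4},
    {"ax": 0, "ay": 0, "az": 0, "dx": -12, "dy": 0, "dz": 0, "claw": 0.4},
    {"ax": 0, "ay": 0, "az": 0, "dx": -6, "dy": 0, "dz": 0, "claw": 0.4}
  ]
}}

```text
time_s: 5.6
ee_pos: [0.4718, -0.0179, 0.0013]
orientation: [0.708, 0.706, -0.0, -0.0]
force: [0.0, 1.5, 1.7]
grip_width: 0.0425
grasp_force: 42.0
```

Emit:
{"op": "move_arm", "data": {
  "commands": [
    {"ax": 0, "ay": 0, "az": 0, "dx": 0, "dy": 0, "dz": 0, "claw": 0.4},
    {"ax": 0, "ay": 0, "az": 0, "dx": 0, "dy": 0, "dz": 0, "claw": 0.7},
    {"ax": 0, "ay": 0, "az": 0, "dx": 0, "dy": 0, "dz": 0, "claw": 1},
    {"ax": 0, "ay": 0, "az": 0, "dx": 0, "dy": 0, "dz": 0, "claw": 1},
    {"ax": 0, "ay": 0, "az": 0, "dx": 0, "dy": 0, "dz": 0, "claw": 1},
    {"ax": 0, "ay": 0, "az": 0, "dx": 0, "dy": 0, "dz": -30, "claw": 1},
    {"ax": 0, "ay": 0, "az": 0, "dx": 0, "dy": 0, "dz": -50, "claw": 1},
    {"ax": 0, "ay": 0, "az": 0, "dx": 0, "dy": 0, "dz": -50, "claw": 1},
    {"ax": 0, "ay": 0, "az": 0, "dx": 0, "dy": 0, "dz": -50, "claw": 1},
    {"ax": 0, "ay": 0, "az": 0, "dx": 0, "dy": 0, "dz": -20, "claw": 1},
    {"ax": 0, "ay": 0, "az": 0, "dx": 0, "dy": 0, "dz": 0, "claw": 1}
  ]
}}

```text
time_s: 6.7
ee_pos: [0.4744, -0.0164, 0.2048]
orientation: [0.707, 0.707, 0.002, 0.003]
force: [0.4, 0.0, -0.1]
grip_width: 0.0856
grasp_force: 0.0
```

```bash
python3 w.py f
```

```text
6.75 [ 0.47302837 -0.01630258  0.20269792] [0.70713972 0.70707153 0.00118993 0.0013567 ] [-5.95819669e-02  2.39479432e-01  1.98303665e+00 -2.66632847e-05
  9.15467449e-01 -5.94693218e-02]
```

View pics/f.png

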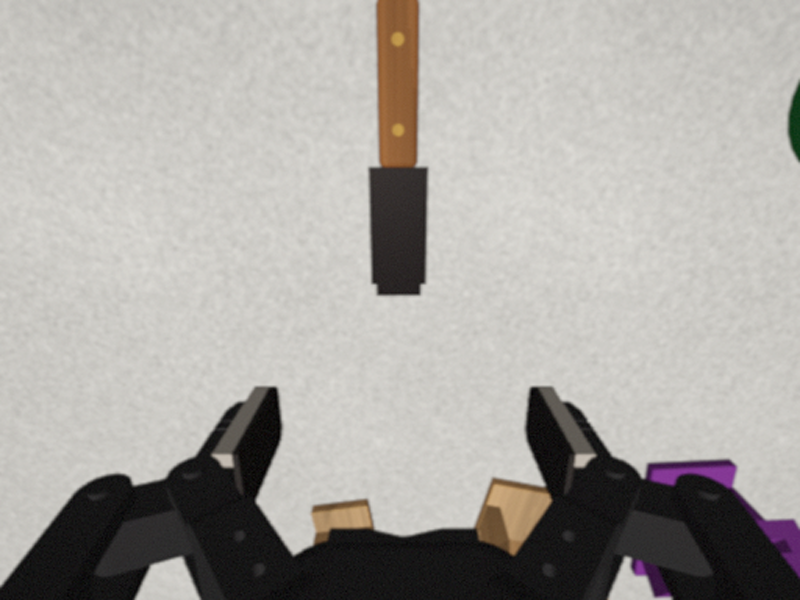

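The paddle is fully out: shoulder at (398,167), tip (398,294), axis straight along the image. Next I'll look at the block's mouth from two wrist positions, in one composite.

Emit:
{"op": "move_arm", "data": {
  "commands": [
    {"ax": 0, "ay": 0, "az": 0, "dx": -37, "dy": 19, "dz": -5, "claw": 1},
    {"ax": 0, "ay": 0, "az": 0, "dx": -37, "dy": 19, "dz": -5, "claw": 1},
    {"ax": 0, "ay": 0, "az": 0, "dx": -37, "dy": 19, "dz": -5, "claw": 1},
    {"ax": 0, "ay": 0, "az": 0, "dx": -37, "dy": 19, "dz": -5, "claw": 1},
    {"ax": 0, "ay": 0, "az": 0, "dx": -37, "dy": 19, "dz": -5, "claw": 1},
    {"ax": 0, "ay": 0, "az": 0, "dx": -34, "dy": 17, "dz": 0, "claw": 1},
    {"ax": 0, "ay": 0, "az": 0, "dx": 0, "dy": 0, "dz": 0, "claw": 1},
    {"ax": 0, "ay": 0, "az": 0, "dx": 0, "dy": 0, "dz": 0, "claw": 1},
    {"ax": 0, "ay": 0, "az": 0, "dx": 0, "dy": 0, "dz": 0, "claw": 1}
  ]
}}

```text
time_s: 7.65
ee_pos: [0.5828, -0.2342, 0.2245]
orientation: [0.707, 0.707, -0.001, -0.002]
force: [-0.3, -0.3, 0.2]
grip_width: 0.0857
grasp_force: 0.0
```

```bash
python3 w.py g1
```

```text
7.7 [ 0.58304742 -0.23411996  0.22503572] [ 7.06967247e-01  7.07244939e-01 -4.42279556e-04 -1.30885904e-03] [-4.00856453e-01  4.35982127e-01  1.62533391e+00  1.82812910e-04
  1.08303503e+00 -4.01335067e-01]
```

Emit:
{"op": "move_arm", "data": {
  "commands": [
    {"ax": 0, "ay": 0, "az": 0, "dx": 20, "dy": -25, "dz": 0, "claw": 1},
    {"ax": 0, "ay": 0, "az": 0, "dx": 20, "dy": -25, "dz": 0, "claw": 1},
    {"ax": 0, "ay": 0, "az": 0, "dx": 20, "dy": -20, "dz": 0, "claw": 1},
    {"ax": 0, "ay": 0, "az": 0, "dx": 0, "dy": 0, "dz": 0, "claw": 1},
    {"ax": 0, "ay": 0, "az": 0, "dx": 0, "dy": 0, "dz": 0, "claw": 1},
    {"ax": 0, "ay": 0, "az": 0, "dx": 0, "dy": 0, "dz": 0, "claw": 1}
  ]
}}

```text
time_s: 8.3
ee_pos: [0.5149, -0.1755, 0.2267]
orientation: [0.707, 0.707, 0.0, 0.001]
force: [0.7, 0.1, 0.1]
grip_width: 0.0855
grasp_force: 0.0
```

```bash
python3 w.py g2; python3 - <<'E'
from h import *
fs=[]
for n in("g1","g2"):
    c=pickle.load(open(n+".pkl","rb")); u=proj(c,np.array([.581,-.262,.09])); x0=int(np.clip(u[0]-80,0,352)); y0=int(np.clip(u[1]-120,0,144)); print(n,u,x0,y0)
    fs.append(cv2.resize(cv2.convertScaleAbs(c["frame"][y0:y0+240,x0:x0+160],alpha=1.2),(400,600),interpolation=cv2.INTER_CUBIC))
cv2.imwrite("pics/g.png",np.hstack(fs))
E
```

```text
8.35 [ 0.51495419 -0.17571003  0.22653621] [7.07159482e-01 7.07053900e-01 1.46558009e-04 4.77980844e-04] [-3.50623814e-01  3.10580925e-01  1.81424889e+00 -1.61061837e-04
  1.01577237e+00 -3.50389693e-01]
g1 [257.76967828 205.02816854] 177 85
g2 [315.95236637 251.1083242 ] 235 131
```

View pics/g.png

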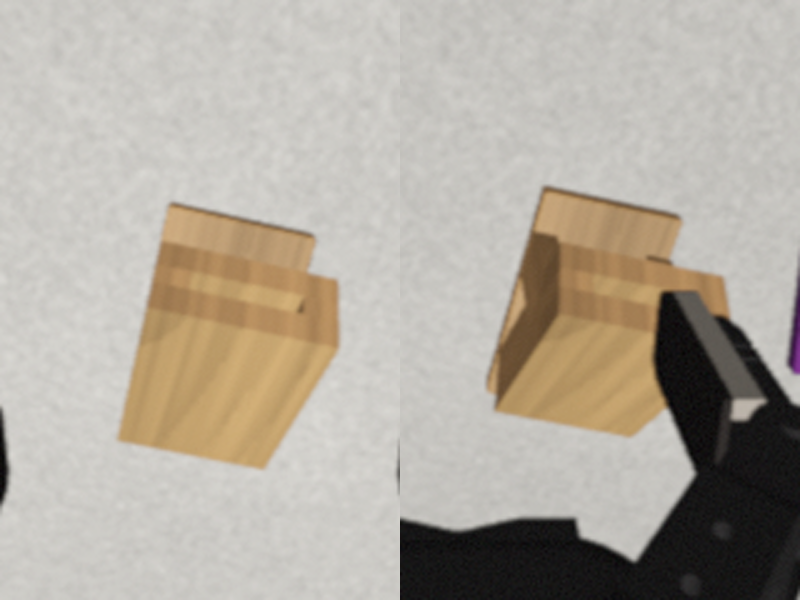

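Both views show the empty block cleanly. In the left half the mouth face corners are (163,242), (338,280), (148,307) and (338,347), with the slot between. In the right half its left edge runs from (560,240) to (557,312), with the lower right corner at (723,277). I'll fit the block pose to these corners and measure the paddle from the earlier picture.

```bash
python3 - <<'E'
from h import *
from scipy.optimize import least_squares
g1=pickle.load(open("g1.pkl","rb"));g2=pickle.load(open("g2.pkl","rb"));d=pickle.load(open("cams.pkl","rb"))
A=lambda x,y:cr(177,85,2.5,x,y); B=lambda x,y:cr(235,131,2.5,x-400,y)
obs=[(g1,A(163,242),-41,-19),(g1,A(338,280),41,-19),(g1,A(148,307),-41,19),(g1,A(338,347),41,19),(g1,A(302,304),25,0),(g1,A(236,291),0,0),
(g2,B(560,240),-41,-19),(g2,B(557,312),-41,19),(g2,B(723,277),41,-19)]
def pt(p,a,b):
    ex=np.array([np.cos(p[3]),np.sin(p[3]),0]);ey=np.array([-np.sin(p[3]),np.cos(p[3]),0]);u=-.5*ey+np.array([0,0,.866])
    return p[:3]+ex*a/1e3+u*b/1e3
f=lambda p:np.concatenate([proj(c,pt(p,a,b))-q for c,q,a,b in obs])
s=least_squares(f,[.58,-.26,.09,-.2]);p=s.x;print("block mouth",np.round(p,4),"yawdeg",np.degrees(p[3]));print(np.round(s.fun.reshape(-1,2),1).tolist())
s2=least_squares(lambda v:f([v[0],v[1],.09,v[2]]),[.58,-.26,-.2]);print("z fixed",np.round(s2.x,4),s.cost,s2.cost)
print("scene slot px pred vs read",proj(d["scene"],p[:3]),cr(130,140,4,207,88))
c=pickle.load(open("f.pkl","rb"));q=lambda x,y:cr(0,0,1.5625,x,y)
for n,a,z in(("shoulder L",(381,167),.026),("shoulder R",(417,166),.026),("handle far L",(377,20),.026),("handle far R",(419,20),.026),("tip",(398,294),.013),("rivet1",(398,130),.026),("rivet2",(398,39),.026),("bladeL",(370,168),.0155),("bladeR",(428,168),.0155)):print(n,onz(c,q(*a),z))
E
```

```text
block mouth [ 0.5997 -0.2587  0.0884 -0.2311] yawdeg -13.242517289462103
[[-1.2, -0.8], [-0.6, -0.2], [-1.0, -0.2], [-0.2, 0.5], [-0.1, 0.3], [4.0, 0.6], [-0.5, 0.3], [0.2, 0.1], [-0.7, -0.6]]
z fixed [ 0.5995 -0.258  -0.2321] 10.602627802913814 10.867165111887868
scene slot px pred vs read [177.92967661 165.03088236] [181.375, 161.625]
shoulder L [0.4587 0.0555 0.026 ]
shoulder R [0.4843 0.0561 0.026 ]
handle far L [0.4577 0.1458 0.026 ]
handle far R [0.4847 0.1458 0.026 ]
tip [ 0.4703 -0.0442  0.013 ]
rivet1 [0.4709 0.08   0.026 ]
rivet2 [0.4712 0.1351 0.026 ]
bladeL [0.4502 0.0544 0.0155]
bladeR [0.4928 0.0543 0.0155]
```

Emit:
{"op": "move_arm", "data": {
  "commands": [
    {"ax": 0, "ay": 0, "az": 0, "dx": 40, "dy": -6, "dz": 0, "claw": 1},
    {"ax": 0, "ay": 0, "az": 0, "dx": 40, "dy": -6, "dz": 0, "claw": 1},
    {"ax": 0, "ay": 0, "az": 0, "dx": 40, "dy": -6, "dz": 15, "claw": 1},
    {"ax": 0, "ay": 0, "az": 0, "dx": 40, "dy": -6, "dz": 20, "claw": 1},
    {"ax": 0, "ay": 0, "az": 0, "dx": 40, "dy": -6, "dz": 20, "claw": 1},
    {"ax": 0, "ay": 0, "az": 0, "dx": 40, "dy": -6, "dz": 20, "claw": 1},
    {"ax": 0, "ay": 0, "az": 0, "dx": 40, "dy": -6, "dz": 20, "claw": 1},
    {"ax": 0, "ay": 0, "az": 0, "dx": 3, "dy": -2, "dz": 20, "claw": 1},
    {"ax": 0, "ay": 0, "az": 0, "dx": 0, "dy": 0, "dz": 20, "claw": 1},
    {"ax": 0, "ay": 0, "az": 0, "dx": 0, "dy": 0, "dz": 0, "claw": 1},
    {"ax": 0, "ay": 0, "az": 0, "dx": 0, "dy": 0, "dz": 0, "claw": 1}
  ]
}}

```text
time_s: 9.45
ee_pos: [0.4708, 0.1074, 0.0912]
orientation: [0.707, 0.707, -0.0, -0.0]
force: [-0.0, -0.3, 0.5]
grip_width: 0.0853
grasp_force: 0.0
```

Emit:
{"op": "move_arm", "data": {
  "commands": [
    {"ax": 0, "ay": 0, "az": 0, "dx": 0, "dy": 0, "dz": 30, "claw": 1},
    {"ax": 0, "ay": 0, "az": 0, "dx": 0, "dy": 0, "dz": 30, "claw": 1},
    {"ax": 0, "ay": 0, "az": 0, "dx": 0, "dy": 0, "dz": 20, "claw": 1},
    {"ax": 0, "ay": 0, "az": 0, "dx": 0, "dy": 0, "dz": 8, "claw": 1},
    {"ax": 0, "ay": 0, "az": 0, "dx": 0, "dy": 0, "dz": 0, "claw": 1},
    {"ax": 0, "ay": 0, "az": 0, "dx": 0, "dy": 0, "dz": 0, "claw": 0.5},
    {"ax": 0, "ay": 0, "az": 0, "dx": 0, "dy": 0, "dz": 0, "claw": 0.2},
    {"ax": 0, "ay": 0, "az": 0, "dx": 0, "dy": 0, "dz": 0, "claw": 0.2},
    {"ax": 0, "ay": 0, "az": 0, "dx": 0, "dy": 0, "dz": 0, "claw": 0.2},
    {"ax": 0, "ay": 0, "az": 0, "dx": 0, "dy": 0, "dz": 0, "claw": 0.2},
    {"ax": 0, "ay": 0, "az": 0, "dx": 0, "dy": 0, "dz": 0, "claw": 0.2},
    {"ax": 0, "ay": 0, "az": 0, "dx": 0, "dy": 0, "dz": 0, "claw": 0.2}
  ],
  "force": 60
}}

```text
time_s: 10.65
ee_pos: [0.4709, 0.1077, 0.0042]
orientation: [0.707, 0.707, 0.001, 0.0]
force: [-0.9, -0.1, 8.9]
grip_width: 0.0267
grasp_force: 59.7
```

The handle is gripped (26.7 mm, 60 N). Lift, then turn it to the slot's direction.

Emit:
{"op": "move_arm", "data": {
  "commands": [
    {"ax": 0, "ay": 0, "az": 0, "dx": 0, "dy": 0, "dz": -20, "claw": 0.2},
    {"ax": 0, "ay": 0, "az": 0, "dx": 0, "dy": 0, "dz": -40, "claw": 0.2},
    {"ax": 0, "ay": 0, "az": 0, "dx": 0, "dy": 0, "dz": -40, "claw": 0.2},
    {"ax": 0, "ay": 0, "az": 0, "dx": 0, "dy": 0, "dz": -40, "claw": 0.2},
    {"ax": 0, "ay": 0, "az": 0, "dx": 0, "dy": 0, "dz": -40, "claw": 0.2},
    {"ax": 0, "ay": 0, "az": 6.6, "dx": 0, "dy": 0, "dz": 0, "claw": 0.2},
    {"ax": 0, "ay": 0, "az": 6.7, "dx": 0, "dy": 0, "dz": 0, "claw": 0.2},
    {"ax": 0, "ay": 7.5, "az": 0, "dx": 0, "dy": 0, "dz": 0, "claw": 0.2},
    {"ax": 0, "ay": 7.5, "az": 0, "dx": 0, "dy": 0, "dz": 0, "claw": 0.2},
    {"ax": 0, "ay": 7.5, "az": 0, "dx": 0, "dy": 0, "dz": 0, "claw": 0.2},
    {"ax": 0, "ay": 7.5, "az": 0, "dx": 0, "dy": 0, "dz": 0, "claw": 0.2},
    {"ax": 0, "ay": 0, "az": 0, "dx": 0, "dy": 0, "dz": 0, "claw": 0.2}
  ]
}}

```text
time_s: 11.85
ee_pos: [0.4692, 0.1059, 0.1824]
orientation: [0.759, 0.598, 0.202, -0.161]
force: [-0.4, -0.8, -1.1]
grip_width: 0.0271
grasp_force: 59.2
```

```bash
cat > plan.py <<'E'
# prints tool-frame shift (mm) and turn (deg) to bring the tip `out` m outside the mouth
import sys
from cell import r
from h import *
from scipy.spatial.transform import Rotation as Ro
from scipy.optimize import least_squares
def plan(M,yaw,out,ps=(-.0522,0,-.0088)):
    o=r.observe(); R=Ro.from_quat(o["orientation"])
    T=Ro.from_euler("z",yaw)*Ro.from_quat([.70710678,.70710678,0,0])*Ro.from_euler("y",30,degrees=True)
    s=T.apply([-1,0,0]); tgt=np.array(M)-s*(out+.1)-T.apply(ps)
    print("t",o["time_s"],"ee",np.round(o["ee_pos"],4),"turn deg",np.round((R.inv()*T).as_rotvec(degrees=True),2),"slot",np.round(s,3),"target",np.round(tgt,4),"shift mm (target axes)",np.round(T.inv().apply(tgt-o["ee_pos"])*1e3,1),"now axes",np.round(R.inv().apply(tgt-o["ee_pos"])*1e3,1),"F",np.round(o["force"],1),"w",o["grip_width"],"j",np.round(o["joint_pos"],2))
E
python3 - <<'E'
from plan import *
g1=pickle.load(open("g1.pkl","rb"));g2=pickle.load(open("g2.pkl","rb"))
A=lambda x,y:cr(177,85,2.5,x,y); B=lambda x,y:cr(235,131,2.5,x-400,y)
obs=[(g1,A(163,242),-41,-19),(g1,A(338,280),41,-19),(g1,A(148,307),-41,19),(g1,A(338,347),41,19),(g2,B(560,240),-41,-19),(g2,B(557,312),-41,19),(g2,B(723,277),41,-19)]
def pt(p,a,b):
    ex=np.array([np.cos(p[3]),np.sin(p[3]),0]);ey=np.array([-np.sin(p[3]),np.cos(p[3]),0]);u=-.5*ey+np.array([0,0,.866])
    return p[:3]+ex*a/1e3+u*b/1e3
f=lambda p:np.concatenate([proj(c,pt(p,a,b))-q for c,q,a,b in obs])
s=least_squares(f,[.58,-.26,.09,-.2]);p=s.x;print(np.round(p,4),np.degrees(p[3]),np.round(s.fun.reshape(-1,2),1).tolist())
plan([p[0],p[1],.0895],p[3],.03)
E
```

```text
[ 0.6005 -0.2595  0.087  -0.2314] -13.258049983121092 [[-0.3, -0.5], [-0.2, 0.1], [-0.0, 0.0], [0.3, 0.6], [0.0, 0.4], [0.7, 0.0], [-0.6, -0.6]]
t 11.85 ee [0.4692 0.1059 0.1824] turn deg [ 0.01  0.07 -0.31] slot [-0.199 -0.843 -0.5  ] target [ 0.6377 -0.1016  0.173 ] shift mm (target axes) [-146.2  211.7  -73.5] now axes [-145.1  212.4  -73.3] F [-0.4 -0.8 -1.1] w 0.027056150566719388 j [-0.12  0.29  2.1   0.73  0.83 -0.41]
```

Emit:
{"op": "move_arm", "data": {
  "commands": [
    {"ax": 0, "ay": 0, "az": 0, "dx": -18, "dy": 35, "dz": -12, "claw": 0.2},
    {"ax": 0, "ay": 0, "az": 0, "dx": -18, "dy": 35, "dz": -12, "claw": 0.2},
    {"ax": 0, "ay": 0, "az": 0, "dx": -18, "dy": 35, "dz": -12, "claw": 0.2},
    {"ax": 0, "ay": 0, "az": 0, "dx": -18, "dy": 35, "dz": -12, "claw": 0.2},
    {"ax": 0, "ay": 0, "az": 0, "dx": -18, "dy": 35, "dz": -12, "claw": 0.2},
    {"ax": 0, "ay": 0, "az": 0, "dx": -18, "dy": 37, "dz": -13, "claw": 0.2},
    {"ax": 0, "ay": 0, "az": 0, "dx": -20, "dy": 0, "dz": 0, "claw": 0.2},
    {"ax": 0, "ay": 0, "az": 0, "dx": -18, "dy": 0, "dz": 0, "claw": 0.2},
    {"ax": 0, "ay": 0, "az": 0, "dx": 0, "dy": 0, "dz": 0, "claw": 0.2},
    {"ax": 0, "ay": 0, "az": 0, "dx": 0, "dy": 0, "dz": 0, "claw": 0.2},
    {"ax": 0, "ay": 0, "az": 0, "dx": 0, "dy": 0, "dz": 0, "claw": 0.2}
  ]
}}

```text
time_s: 12.95
ee_pos: [0.6384, -0.0989, 0.1742]
orientation: [0.758, 0.6, 0.201, -0.16]
force: [-0.2, -0.4, -0.6]
grip_width: 0.0268
grasp_force: 59.5
```

```bash
python3 w.py k; python3 - <<'E'
from plan import *
plan([.6005,-.2595,.0895],-.2314,.03)
c=pickle.load(open("k.pkl","rb"));u=proj(c,np.array([.6065,-.2345,.105]));print(u)
x0=int(np.clip(u[0]-100,0,312)); y0=int(np.clip(u[1]-75,0,234)); print(x0,y0)
cv2.imwrite("pics/k.png",cv2.resize(cv2.convertScaleAbs(c["frame"][y0:y0+150,x0:x0+200],alpha=1.3),(800,600),interpolation=cv2.INTER_CUBIC))
E
```

```text
13.0 [ 0.63864411 -0.09890905  0.17434217] [ 0.75781215  0.59964248  0.20148052 -0.15986007] [-0.40273781  0.57587589  1.62741456  0.57837953  1.11040001 -0.47866309]
t 13.0 ee [ 0.6386 -0.0989  0.1743] turn deg [-0.02  0.19 -0.04] slot [-0.199 -0.843 -0.5  ] target [ 0.6377 -0.1016  0.173 ] shift mm (target axes) [-3.2 -0.3 -0.3] now axes [-3.2 -0.3 -0.2] F [-0.3  0.3 -1.5] w 0.026680126204233722 j [-0.4   0.58  1.63  0.58  1.11 -0.48]
[259.64438638 436.6548802 ]
159 234
```

View pics/k.png

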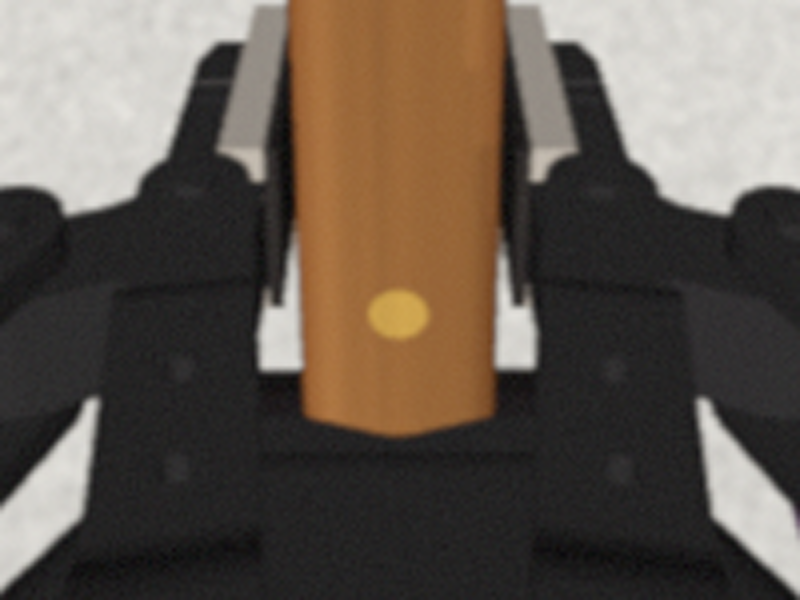

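The handle sits straight and centred between the pads (rivet at crop (399,314)); the gripper hides the blade and mouth. I'll check the rivet for slip numerically, then advance in small steps while watching the force.

```bash
python3 - <<'E'
from plan import *
c=pickle.load(open("k.pkl","rb"));o=c["obs"];R=Ro.from_quat(o["orientation"])
for v in((-.0277,0,-.0218),(-.0277,0,-.0238),(-.0257,0,-.0218)): print(proj(c,o["ee_pos"]+R.apply(v)))
print(cr(159,234,4,399,314))
E
```

```text
[260.3702276  311.36938519]
[260.40496982 314.09885494]
[260.37978517 308.42631507]
[258.375, 312.125]
```

Emit:
{"op": "move_arm", "data": {
  "commands": [
    {"ax": 0, "ay": 0, "az": 0, "dx": -10, "dy": 0, "dz": 0, "claw": 0.2},
    {"ax": 0, "ay": 0, "az": 0, "dx": -10, "dy": 0, "dz": 0, "claw": 0.2},
    {"ax": 0, "ay": 0, "az": 0, "dx": -8, "dy": 0, "dz": 0, "claw": 0.2},
    {"ax": 0, "ay": 0, "az": 0, "dx": 0, "dy": 0, "dz": 0, "claw": 0.2},
    {"ax": 0, "ay": 0, "az": 0, "dx": 0, "dy": 0, "dz": 0, "claw": 0.2}
  ]
}}

```text
time_s: 13.5
ee_pos: [0.6332, -0.1239, 0.1597]
orientation: [0.758, 0.599, 0.202, -0.16]
force: [-0.2, -0.1, -0.6]
grip_width: 0.0275
grasp_force: 59.5
```

```bash
python3 - <<'E'
from plan import *
from cell import eyes
plan([.6005,-.2595,.0895],-.2314,.0)
o=r.observe();R=Ro.from_quat(o["orientation"]);fs=[]
for n in("scene","top"):
    c=eyes.camera(n);pickle.dump(c,open("m_"+n+".pkl","wb"))
    m=np.array([.6005,-.2595,.0895]);t=o["ee_pos"]+R.apply([-.152,0,-.0088]);sh=o["ee_pos"]+R.apply([-.052,0,-.0088])
    u=proj(c,m);x0,y0=int(u[0]-30),int(u[1]-45)
    k=lambda X:np.round((proj(c,X)-[x0,y0]+.5)*20/3-.5).tolist()
    print(n,x0,y0,"mouth",k(m),"tip",k(t),"shoulder",k(sh))
    fs.append(cv2.resize(cv2.convertScaleAbs(c["frame"][y0:y0+90,x0:x0+60],alpha=1.6),(400,600),interpolation=cv2.INTER_CUBIC))
cv2.imwrite("pics/m.png",np.hstack(fs))
E
```

```text
t 13.5 ee [ 0.6332 -0.1239  0.1597] turn deg [ 0.    0.17 -0.13] slot [-0.199 -0.843 -0.5  ] target [ 0.6317 -0.1269  0.158 ] shift mm (target axes) [-3.7 -0.7 -0.2] now axes [-3.7 -0.7 -0.2] F [-0.2 -0.1 -0.6] w 0.027519103286984314 j [-0.44  0.6   1.62  0.57  1.11 -0.52]
scene 147 119 mouth [207.0, 308.0] tip [208.0, 308.0] shoulder [261.0, 319.0]
top 314 110 mouth [206.0, 306.0] tip [200.0, 303.0] shoulder [28.0, 230.0]
```

View pics/m.png

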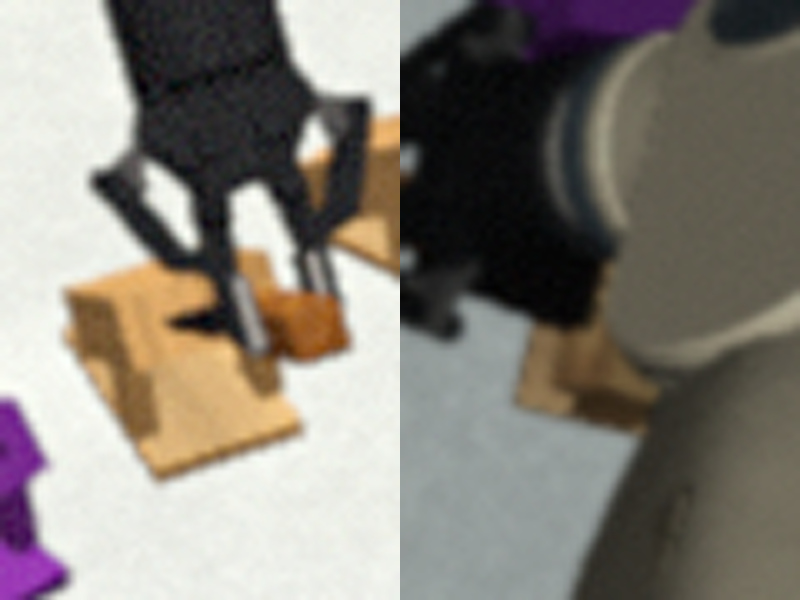

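The scene crop shows the blade tip at the mouth, left corner near (168,322), which is where the prediction puts it. The top view is blocked by the arm. Advancing gently now.

Emit:
{"op": "move_arm", "data": {
  "commands": [
    {"ax": 0, "ay": 0, "az": 0, "dx": -4, "dy": -0.7, "dz": 0, "claw": 0.2},
    {"ax": 0, "ay": 0, "az": 0, "dx": -4, "dy": 0, "dz": 0, "claw": 0.2},
    {"ax": 0, "ay": 0, "az": 0, "dx": -4, "dy": 0, "dz": 0, "claw": 0.2},
    {"ax": 0, "ay": 0, "az": 0, "dx": -2, "dy": 0, "dz": 0, "claw": 0.2},
    {"ax": 0, "ay": 0, "az": 0, "dx": 0, "dy": 0, "dz": 0, "claw": 0.2}
  ]
}}

```text
time_s: 14.1
ee_pos: [0.6297, -0.1355, 0.1528]
orientation: [0.758, 0.599, 0.202, -0.16]
force: [-0.4, -0.1, -1.2]
grip_width: 0.0269
grasp_force: 59.5
```

```bash
python3 -c "
from plan import *
plan([.6005,-.2595,.0895],-.2314,-.01);o=r.observe();print(Ro.from_quat(o['orientation']).inv().apply(o['force']),o['moment'])"
```

```text
t 14.1 ee [ 0.6297 -0.1355  0.1528] turn deg [ 0.    0.18 -0.1 ] slot [-0.199 -0.843 -0.5  ] target [ 0.6298 -0.1354  0.153 ] shift mm (target axes) [ 0.2 -0.  -0.1] now axes [ 0.2 -0.  -0.1] F [-0.4 -0.1 -1.2] w 0.026871465946209806 j [-0.46  0.61  1.62  0.57  1.11 -0.54]
[-0.76731503 -0.34809716  0.93657024] [-0.30802441  0.07158727  0.08247217]
```

Emit:
{"op": "move_arm", "data": {
  "commands": [
    {"ax": 0, "ay": 0, "az": 0, "dx": -5, "dy": 0, "dz": 0, "claw": 0.2},
    {"ax": 0, "ay": 0, "az": 0, "dx": -5, "dy": 0, "dz": 0, "claw": 0.2},
    {"ax": 0, "ay": 0, "az": 0, "dx": -5, "dy": 0, "dz": 0, "claw": 0.2},
    {"ax": 0, "ay": 0, "az": 0, "dx": -5, "dy": 0, "dz": 0, "claw": 0.2},
    {"ax": 0, "ay": 0, "az": 0, "dx": -5, "dy": 0, "dz": 0, "claw": 0.2},
    {"ax": 0, "ay": 0, "az": 0, "dx": 0, "dy": 0, "dz": 0, "claw": 0.2}
  ]
}}

```text
time_s: 14.7
ee_pos: [0.6246, -0.1569, 0.1401]
orientation: [0.758, 0.599, 0.202, -0.16]
force: [0.7, 0.8, -0.5]
grip_width: 0.0271
grasp_force: 59.5
```

```bash
python3 -c "
from plan import *
plan([.6005,-.2595,.0895],-.2314,-.1);o=r.observe();print(Ro.from_quat(o['orientation']).inv().apply(o['force']),o['moment'])"
```

```text
t 14.7 ee [ 0.6246 -0.1569  0.1401] turn deg [-0.    0.18 -0.12] slot [-0.199 -0.843 -0.5  ] target [ 0.6119 -0.2112  0.108 ] shift mm (target axes) [-64.4   0.1  -0.1] now axes [-64.4   0.2   0.1] F [ 0.7  0.8 -0.5] w 0.02710980217075162 j [-0.49  0.64  1.61  0.57  1.11 -0.57]
[0.57379682 0.53108667 0.92164163] [-0.34170754  0.07275066  0.0179977 ]
```

Still no contact forces with the tip about 35 mm in. Continuing.

Emit:
{"op": "move_arm", "data": {
  "commands": [
    {"ax": 0, "ay": 0, "az": 0, "dx": -6, "dy": 0, "dz": 0, "claw": 0.2},
    {"ax": 0, "ay": 0, "az": 0, "dx": -6, "dy": 0, "dz": 0, "claw": 0.2},
    {"ax": 0, "ay": 0, "az": 0, "dx": -6, "dy": 0, "dz": 0, "claw": 0.2},
    {"ax": 0, "ay": 0, "az": 0, "dx": -6, "dy": 0, "dz": 0, "claw": 0.2},
    {"ax": 0, "ay": 0, "az": 0, "dx": -6, "dy": 0, "dz": 0, "claw": 0.2},
    {"ax": 0, "ay": 0, "az": 0, "dx": 0, "dy": 0, "dz": 0, "claw": 0.2}
  ]
}}

```text
time_s: 15.3
ee_pos: [0.6185, -0.1823, 0.1251]
orientation: [0.758, 0.599, 0.202, -0.16]
force: [0.3, -0.1, -0.5]
grip_width: 0.0267
grasp_force: 59.5
```

Emit:
{"op": "move_arm", "data": {
  "commands": [
    {"ax": 0, "ay": 0, "az": 0, "dx": -6, "dy": 0, "dz": 0, "claw": 0.2},
    {"ax": 0, "ay": 0, "az": 0, "dx": -6, "dy": 0, "dz": 0, "claw": 0.2},
    {"ax": 0, "ay": 0, "az": 0, "dx": -6, "dy": 0, "dz": 0, "claw": 0.2},
    {"ax": 0, "ay": 0, "az": 0, "dx": -6, "dy": 0, "dz": 0, "claw": 0.2},
    {"ax": 0, "ay": 0, "az": 0, "dx": -4, "dy": 0, "dz": 0, "claw": 0.2},
    {"ax": 0, "ay": 0, "az": 0, "dx": 0, "dy": 0, "dz": 0, "claw": 0.2}
  ]
}}

```text
time_s: 15.9
ee_pos: [0.613, -0.2057, 0.1113]
orientation: [0.758, 0.599, 0.202, -0.16]
force: [-0.3, 0.3, -0.8]
grip_width: 0.027
grasp_force: 59.5
```

```bash
python3 -c "
from plan import *
plan([.6005,-.2595,.0895],-.2314,-.1);o=r.observe();print(Ro.from_quat(o['orientation']).inv().apply(o['force']),o['moment'])"
```

```text
t 15.9 ee [ 0.613  -0.2057  0.1113] turn deg [-0.    0.18 -0.11] slot [-0.199 -0.843 -0.5  ] target [ 0.6119 -0.2112  0.108 ] shift mm (target axes) [-6.5  0.2  0.1] now axes [-6.5  0.2  0.1] F [-0.3  0.3 -0.8] w 0.027025522508919472 j [-0.56  0.69  1.59  0.55  1.11 -0.64]
[-0.18441334 -0.33501786  0.84436929] [-0.28382398  0.00948401 -0.03403369]
```

Emit:
{"op": "move_arm", "data": {
  "commands": [
    {"ax": 0, "ay": 0, "az": 0, "dx": -3, "dy": 0, "dz": 0, "claw": 0.2},
    {"ax": 0, "ay": 0, "az": 0, "dx": -2, "dy": 0, "dz": 0, "claw": 0.2},
    {"ax": 0, "ay": 0, "az": 0, "dx": -1, "dy": 0, "dz": 0, "claw": 0.2},
    {"ax": 0, "ay": 0, "az": 0, "dx": 0, "dy": 0, "dz": 0, "claw": 0.2}
  ]
}}

```text
time_s: 16.3
ee_pos: [0.6122, -0.2098, 0.1092]
orientation: [0.758, 0.599, 0.202, -0.16]
force: [0.8, 3.5, 1.4]
grip_width: 0.0268
grasp_force: 59.6
```

Emit:
{"op": "move_arm", "data": {
  "commands": [
    {"ax": 0, "ay": 0, "az": 0, "dx": -1, "dy": 0, "dz": 0, "claw": 0.2},
    {"ax": 0, "ay": 0, "az": 0, "dx": -1, "dy": 0, "dz": 0, "claw": 0.2},
    {"ax": 0, "ay": 0, "az": 0, "dx": 0, "dy": 0, "dz": 0, "claw": 0.2}
  ]
}}

```text
time_s: 16.6
ee_pos: [0.6122, -0.2098, 0.1092]
orientation: [0.757, 0.599, 0.203, -0.161]
force: [1.6, 10.2, 9.0]
grip_width: 0.0268
grasp_force: 59.8
```

Contact: 13 N back along the slot with the arm stalled at the expected depth, so the shoulder is on the mouth face. A slight further press, then release and retreat along the fingers.

Emit:
{"op": "move_arm", "data": {
  "commands": [
    {"ax": 0, "ay": 0, "az": 0, "dx": -1, "dy": 0, "dz": 0, "claw": 0.2},
    {"ax": 0, "ay": 0, "az": 0, "dx": 0, "dy": 0, "dz": 0, "claw": 0.2},
    {"ax": 0, "ay": 0, "az": 0, "dx": 0, "dy": 0, "dz": 0, "claw": 0.4},
    {"ax": 0, "ay": 0, "az": 0, "dx": 0, "dy": 0, "dz": 0, "claw": 0.7},
    {"ax": 0, "ay": 0, "az": 0, "dx": 0, "dy": 0, "dz": 0, "claw": 0.9},
    {"ax": 0, "ay": 0, "az": 0, "dx": 0, "dy": 0, "dz": 0, "claw": 0.9},
    {"ax": 0, "ay": 0, "az": 0, "dx": 0, "dy": 0, "dz": 0, "claw": 0.9},
    {"ax": 0, "ay": 0, "az": 0, "dx": 0, "dy": 0, "dz": -10, "claw": 0.9},
    {"ax": 0, "ay": 0, "az": 0, "dx": 0, "dy": 0, "dz": -20, "claw": 0.9},
    {"ax": 0, "ay": 0, "az": 0, "dx": 0, "dy": 0, "dz": -30, "claw": 0.9},
    {"ax": 0, "ay": 0, "az": 0, "dx": 0, "dy": 0, "dz": -40, "claw": 0.9},
    {"ax": 0, "ay": 0, "az": 0, "dx": 0, "dy": 0, "dz": -40, "claw": 0.9}
  ]
}}

```text
time_s: 17.8
ee_pos: [0.5949, -0.2814, 0.2303]
orientation: [0.758, 0.599, 0.201, -0.16]
force: [0.8, 0.5, 0.2]
grip_width: 0.0766
grasp_force: 0.0
```

Emit:
{"op": "move_arm", "data": {
  "commands": [
    {"ax": 0, "ay": 0, "az": 0, "dx": 20, "dy": -20, "dz": -20, "claw": 0.9},
    {"ax": 0, "ay": 0, "az": 0, "dx": 0, "dy": 0, "dz": 0, "claw": 0.9},
    {"ax": 0, "ay": 0, "az": 0, "dx": 0, "dy": 0, "dz": 0, "claw": 0.9},
    {"ax": 0, "ay": 0, "az": 0, "dx": 0, "dy": 0, "dz": 0, "claw": 0.9}
  ]
}}

```text
time_s: 18.2
ee_pos: [0.5775, -0.2686, 0.2552]
orientation: [0.758, 0.599, 0.201, -0.16]
force: [-0.1, 0.4, -0.2]
grip_width: 0.0769
grasp_force: 0.0
```

```bash
python3 - <<'E'
from plan import *
from cell import eyes
w=eyes.camera("wrist");s=eyes.camera("scene");pickle.dump((w,s),open("fin.pkl","wb"))
m=np.array([.6005,-.2595,.0895]);b=m+.105*np.array([.199,.843,.5])
for n,c in(("w",w),("s",s)):print(n,proj(c,m),proj(c,b))
u=proj(s,m);x0,y0=int(u[0]-50),int(u[1]-75)
a=cv2.resize(cv2.convertScaleAbs(w["frame"],alpha=1.2),None,fx=.78125,fy=.78125)
a=cv2.copyMakeBorder(a,0,300,0,0,cv2.BORDER_CONSTANT)
a[300:]=cv2.resize(cv2.convertScaleAbs(s["frame"],alpha=1.2),(400,300))
z=cv2.resize(cv2.convertScaleAbs(s["frame"][y0:y0+150,x0:x0+100],alpha=1.3),(400,600),interpolation=cv2.INTER_CUBIC)
cv2.imwrite("pics/z.png",np.hstack([a,z]));print(x0,y0)
E
```

```text
w [275.95120535 232.73435388] [277.96953354 144.25588829]
s [177.55738982 164.7568216 ] [186.03132112 166.32349223]
127 89
```

View pics/z.png

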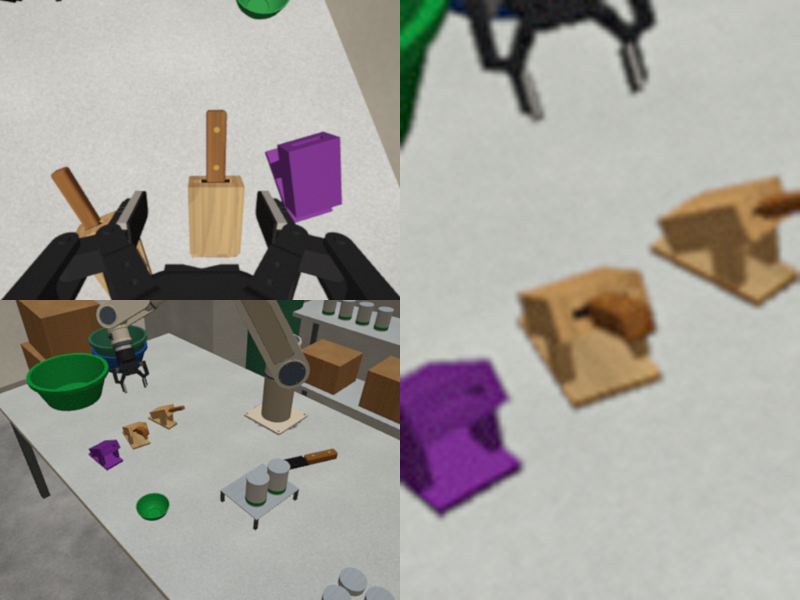

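The paddle sits in the wide block with its shoulder at the mouth. The butt is at wrist (216,111), within about 2 px of the seated prediction. The cans stand on the stand, the bowl is in place and the gripper is clear.

```bash
python3 -c "
from cell import job
print(job.sign_off())"
```

```text
the job is handed in; nothing more can be done
None
```

The small paddle is out from under the stand and slid into the wide block's slot until its shoulder met the block, then released; the cans and bowl were not touched, and the job was handed in after about 18 s of robot time.

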